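Right the fallen tablet bottle and open its safety cap

TASK

The square blue bottle of descaling tablets has fallen over on the worktop: stand it upright on the worktop with its cap still on. Then open its push-and-turn safety cap: press the cap straight down, keep it pressed while you twist it a quarter turn anticlockwise (seen from above), and lift it off. Finish while still holding the cap level, about 6 cm clear above the mouth of the standing bottle, touching nothing else, and leave the other things where they are.

Things in the scene. Friction and masses are not known exactly. Their poses are not given: they have to be found in the camera images.
- bottle: Loose square blue plastic bottle, 60 x 60 mm, flat sides to 92 mm, shoulder to 98, white neck 30 mm across to a rim at 128; 138 mm tall with cap; 0.35 kg, centre of mass 55 mm up. Origin: centre of its underside, z towards the cap. At the start it lies on a flat side (axis 30 mm above the worktop), cap to the robot's left, turned up to 35 degrees either way. Upright: z up, origin at height 0.
- cap: Loose round white safety cap, ribbed side, blue top with a white bar; 50 mm across, 32 mm high, 30 g. Origin: middle of its lower rim; z out through its top, x along the bar. Locked on the bottle, its origin is 106 mm above the bottle's underside on the same axis and its x is along the bottle's x or opposite; the gap from its rim down to the shoulder is 8 mm.
- cap_top (a point): Centre of the cap's top face, 32 mm above the cap's origin; 138 mm above the worktop when locked on the standing bottle. To open: press at least 3 mm (6 mm is the hard stop), keep it down and turn anticlockwise seen from above; turned 65 to 135 degrees (90 is best) it lifts straight off. Unpressed or clockwise it is blocked and turns the bottle along.
- mouth (a point): Centre of the bottle's neck rim, on the bottle's axis, 128 mm above its underside. While the cap is pressed, friction under the base keeps the standing bottle from turning with the cap.
- pad (a joint): Spring pad in the bottle's mouth that pushes the cap up against its lock: 0 with the cap locked, grows as the cap is pressed to 0.006 m (hard stop), -0.002 m with the cap off. It pushes with about 4.5 N at 0 and 10 N at 0.006.
- mug_speckle: Bystander: dark green mug, red inside, 100 mm high, at the back. Origin at the centre of its underside.
- mug_line: Bystander: white mug with a dark band, 99 mm high, at the back. Origin at the centre of its underside.
- tomato_tin: Bystander: food tin, 75 mm across and 110 mm high, at the back right. Origin at the centre of its underside.
- tape_roll: Bystander: roll of beige tape lying flat, 104 mm across, 25 mm high, at the left. Origin at its underside.
- coffee_spoon: Bystander: metal teaspoon, 132 mm long, at the left. Origin at its underside.
There are look-alikes about, which are no part of the job. Of the things shaped like the cap, the white one is meant.

How it is judged:
By the outcome, as a careful person would: the job done as asked, in the order asked, and still so for the second after the job is handed in, while the arm keeps its last pose, push and grip.
It also fails if it takes over 51 s, if anything falls off the work surface, if the arm or the gripper's body presses on something with over 40 N, if the wrist force passes 120 N, or if a joint passes its speed limit or range.

ROBOT

A 6-joint arm with a two-finger parallel gripper is mounted at the origin on a cart in front of the work surface, level with it; the furniture and walls round the work are solid. World frame = base frame: x ahead of the robot, y to its left, z up, the work surface at z = 0. Lengths are in mm, angles in rad, forces in N, time in s.
With the tool pointing down it reaches from about 325 to 775 mm from the base axis. Payload 9.3 kg.
Tool frame: the origin (TCP) lies at the very end of the fingers, on their centre line; the grasp point (between the pads) lies 19 mm behind it (ctrl.grip_point_offset is the distance from the TCP to the grasp point, in mm); z points along the fingers, y is the line along which they close (so a half turn about z gives the same grasp; the last joint's range is limited). The gripper opens to 85 mm and grips with 20 to 120 N. Pads are 22 mm wide; open, the fingers measure 114 mm over their backs; the gripper's body (76 mm by 85 mm) begins 54 mm behind the grasp point. The pads swing forward as they close: fully open they stand 13 mm farther back than shut.
Start: joints at [1.035, 0.259, 0.021, 1.334, 0, 1.418], TCP at [205.437, 510.189, 231.279] pointing down, gripper open.
Joint ranges: [-3.04, 3.04], [-0.91, 1.82], [-1.04, 1.36], [-1.92, 1.95], [-1.52, 1.45], [-3.14, 3.14]. Speed limits (rad/s): [2.22, 2.22, 2.79, 3.14, 3.14, 3.14].

INTERFACE

Orientations are given as a unit quaternion [x, y, z, w].
In Python, from station import ctrl, capture, camera_model, workorder, nets gives the robot as it stands. The module is installed in compiled form; this text tells all that it offers.
- The arm moves only by the tool step_arm, never from a script. Its arguments are lists of equal length, an entry for each row: "travel": the shift along the world's x, y, z in units of 2.5 cm (1.0 is 2.5 cm), a list of three; "yaw": the turn about the world's z in units of 8 degrees (1.0 is 8 degrees); "claw": the finger opening in mm, from 0 to 85.4. A call has 1 to 20 rows; each row shifts and turns the commanded pose from where the row before left it; what a row does not reach is not made up. A row lasts 1/8 s, in which the tool goes at most 62.5 mm and 10.7 degrees, less where a joint would pass 70% of its speed; a pose out of reach is approached as far as the arm can. A call with a number of a shift or a turn outside -1 to 1 is refused whole. A call with a gripper value outside its range is refused whole. The fingers move at their own pace and stop on an object; "grip_force" is the grip in N (left out, the last holds). Time passes only in rows, so rows that do not move let the fingers close. It gives the time, the measured TCP pose, the force, the opening and the grip force at its end, in the units of the state.
- ctrl.sense(): the state, without advancing time (a new reading comes with each control period).
- capture(name): name is "scene" or "top"; returns the picture (384x512x3 uint8, red, green, blue); there is no depth.
- camera_model(name): a dict with "camera_matrix" (3x3 intrinsics, pixels), "world_to_cam" (4x4, takes a point from world to camera coordinates). Camera axes: x right, y up, looking along -z (the intrinsics and any distortion apply to the point x, -y, -z); pixel columns grow to the right and rows downward; lengths in mm; the calibration is good to about 2 mm. A picture is of the moment at which its call begins. camera_model takes no time and is no camera call.
- workorder.job_done(): hands the job in; it is judged then, once.
Trained networks look in the newest picture that a camera, given by its name, has taken for a name from the list of things; names that differ only in an ending like _2 or _b are one class to them, and where a whole thing is asked for, a point or a joint stands for the part that bears it (a point fixed in the world has none). Each returns a list of dicts, best first, with "p" (0 to 1); they miss things now and then, are a little off and sometimes report something else, mostly with a low value. They report only what shows in the picture. A call takes as long as a camera call. They do not tell look-alikes from the thing itself.
- nets.find_in(label, camera): "centre" ([x, y, z] in mm, in world coordinates, good to about 4 mm: the middle of the surface that is visible of it).
- nets.regions_of(label, camera): "pixels" (384x512 bool, what is visible of it).
The state is a dict: "clock": time; "joint_positions": joint angles; "qvel": joint speeds; "tau": joint torques, N m; "tool_pos": TCP position; "orientation": TCP orientation; "force": force on the tool from outside, world axes, zero at the start; "wrist_torque": the same for the moment, N m; "width": finger opening in mm; "grip_force": force on a finger pad.
Only numpy, scipy, OpenCV 4.12 (cv2) and the standard library are available. Lean on these libraries where they do the work, as an engineer would, in place of code of your own. Each camera call takes 0.05 s, during which the arm holds its last target. There are 200 camera calls.

## Working session

There is one attempt and no reset: what is moved stays moved. The work goes in short steps, Python scripts to look and compute and a tool call to move; the robot and the scene stay as the last step left them, time stands still between calls to the robot, and variables do not carry over. Pictures are saved under pics/ and viewed, at most 10 in all, crops included, and the job is handed in when it is done.

Besides the shell and the picture viewer there is one more tool, called after "Request:" as name([rows], argument=value, ...), one row to a line, values as JSON. step_arm: Moves the arm, as the interface text tells. Shifts and turns lie within -1 to 1; 1 stands for 2.5 cm of shift or 8 degrees of turn. Its arguments: {"type":"object","properties":{"travel":{"type":"array","items":{"type":"array","items":{"type":"number"}}},"yaw":{"type":"array","items":{"type":"number"}},"claw":{"type":"array","items":{"type":"number"}},"grip_force":{"type":"number"}},"required":["travel","yaw","claw"]}

```bash
mkdir -p pics; python3 - <<'E'
from station import *
import cv2,numpy as np
for c in("scene","top"):
    im=capture(c);cv2.imwrite(f"pics/{c}0.png",im[:,:,::-1])
    for l in("bottle","cap"):
        for d in nets.find_in(l,c)[:4]:print(c,l,np.round(d["centre"]),round(d["p"],2))
    m=camera_model(c);print(np.round(m["camera_matrix"],1).tolist(),np.round(m["world_to_cam"],3).tolist())
s=ctrl.sense();print({k:s[k] for k in("clock","tool_pos","orientation","width","force")},ctrl.grip_point_offset)
E
```

```text
scene bottle [475. 155.  59.] 0.77
scene bottle [ 707. -325.   72.] 0.52
scene cap [444. 215.  41.] 0.83
scene cap [446. 296.  23.] 0.71
scene cap [ 710. -326.   70.] 0.4
scene cap [491. 454.  26.] 0.18
[[428.0, 0.0, 261.7], [0.0, 428.0, 192.8], [0.0, 0.0, 1.0]] [[-0.998, -0.062, -0.011, 576.033], [0.027, -0.578, 0.815, 0.776], [-0.057, 0.813, 0.579, -1456.358], [0.0, 0.0, 0.0, 1.0]]
top bottle [464. 136.  60.] 0.79
top cap [445. 205.  54.] 0.61
top cap [448. 288.   6.] 0.52
[[397.9, 0.0, 253.4], [0.0, 397.9, 193.7], [0.0, 0.0, 1.0]] [[-0.024, -1.0, -0.001, 72.605], [0.988, -0.023, 0.152, -591.619], [-0.152, 0.002, 0.988, -1190.583], [0.0, 0.0, 0.0, 1.0]]
{'clock': 0.3, 'tool_pos': array([205.39215584, 510.10972599, 231.05932834]), 'orientation': array([ 1.90231619e-01,  9.81739208e-01, -2.33445398e-04, -6.49195126e-05]), 'width': 85.65488275459357, 'force': array([-1.14079483, -0.04710254,  0.27701412])} 18.700000000000003
```

```bash
python3 -c "
import cv2,numpy as np
cv2.imwrite('pics/both0.png',np.vstack([cv2.imread('pics/scene0.png'),cv2.imread('pics/top0.png')])[:, :])
a=np.hstack([cv2.resize(cv2.imread('pics/%s0.png'%c),(400,300)) for c in('scene','top')]);cv2.imwrite('pics/b.png',a)"
```

```text
(no output)
```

View pics/scene0.png

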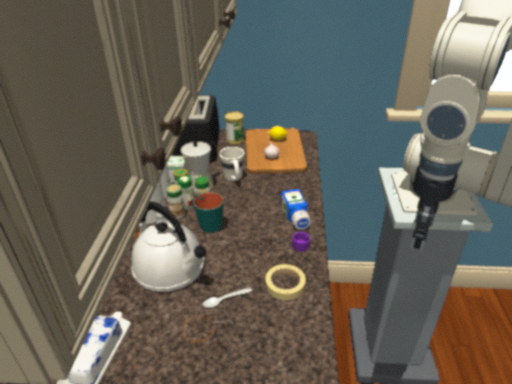

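View pics/top0.png

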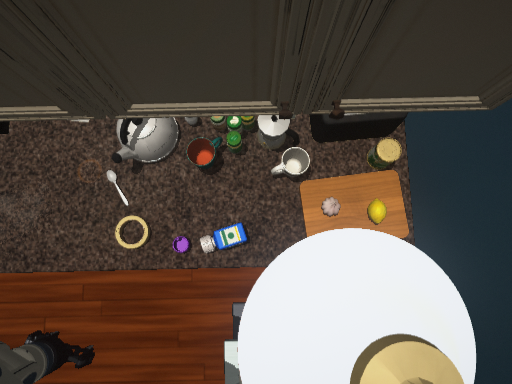

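The pictures show the blue bottle lying with its white cap to the left. In the top view the body is at about (231,236) and the cap at (208,244). The purple look-alike cap is at (182,245). Next I fit the bottle's pose to the masks.

```bash
cat > fit.py <<'E'
from station import *
import cv2,numpy as np
from scipy.optimize import minimize
t=np.linspace(0,2*np.pi,24)
B=np.array([[a,b,c] for a in(-30,30) for b in(-30,30) for c in(0,92)]+[[a,b,98] for a in(-22,22) for b in(-22,22)],float)
C=np.array([[25*np.cos(u),25*np.sin(u),z] for u in t for z in(106,138)])
def proj(P,c):
    m=camera_model(c);q=P@m["world_to_cam"][:3,:3].T+m["world_to_cam"][:3,3];q=q*[1,-1,-1]
    k=q@m["camera_matrix"].T;return k[:,:2]/k[:,2:]
def place(P,p):
    x,y,a=p;d=np.array([np.cos(a),np.sin(a),0]);s=np.array([-d[1],d[0],0])
    return P[:,:1]*s+P[:,1:2]*[0,0,1]+P[:,2:]*d+[x,y,30]
def sil(P,c):
    im=np.zeros((384*4,512*4),np.uint8)
    for Q in P:cv2.fillConvexPoly(im,cv2.convexHull(np.round(proj(Q,c)*4+1.5).astype(np.int32)),1)
    return cv2.resize(im.astype(np.float32),(512,384),interpolation=cv2.INTER_AREA)
E
python3 - <<'E'
from fit import *
M={}
for c in("scene","top"):
    capture(c);u=np.zeros((384,512),bool)
    g=proj(np.array([[464,136,50.],[443,208,45.]]),c)
    for l in("bottle","cap"):
        for d in nets.regions_of(l,c):
            m=d["pixels"];r,k=np.nonzero(m);e=np.hypot(*(g-[k.mean(),r.mean()]).T).min()
            print(c,l,round(d["p"],2),m.sum(),k.mean().round(1),r.mean().round(1),e.round(1))
            if e<12:u|=m
    M[c]=u
def cost(p,cs=("scene","top")):return sum(np.abs(sil([place(B,p),place(C,p)],c)-M[c]).sum() for c in cs)
for cs in(("scene","top"),("top",),("scene",)):
    r=min((minimize(cost,[475,90,a],args=(cs,),method="Nelder-Mead",options=dict(initial_simplex=[[475,90,a],[490,90,a],[475,105,a],[475,90,a+.15]])) for a in(1.6,1.85,2.1)),key=lambda r:r.fun)
    x,y,a=r.x;print(cs,r.fun,r.x.round(3),np.degrees(a).round(1),"grip pt",(x+125*np.cos(a)).round(1),(y+125*np.sin(a)).round(1))
s=ctrl.sense();q=s["orientation"];print("tool y angle",np.degrees(2*np.arctan2(q[1],q[0])).round(1)-90)
from scipy.spatial.transform import Rotation as R
print(R.from_quat(q).as_matrix().round(3),s["tool_pos"])
E
```

```text
scene cap 0.75 302 300.4 241.4 25.1
scene cap 0.54 207 300.4 218.9 3.0
top bottle 0.93 657 228.5 236.4 0.7
top cap 0.56 218 180.9 243.5 24.7
top cap 0.49 179 206.6 243.9 1.1
('scene', 'top') 748.875 [476.17   88.195   1.829] 104.8 grip pt 444.2 209.0
('top',) 81.0625 [478.154  88.357   1.857] 106.4 grip pt 442.9 208.3Traceback (most recent call last):
  File "<stdin>", line 14, in <module>
  File "<stdin>", line 14, in <genexpr>
    res = _minimize_neldermead(fun, x0, args, callback, bounds=bounds,
                               **options)
    fsim[j] = func(sim[j])
              ~~~~^^^^^^^^
    fx = function(np.copy(x), *(wrapper_args + args))
  File "<stdin>", line 12, in cost
  File "<stdin>", line 12, in <genexpr>
  File "fit.py", line 15, in sil
    for Q in P:cv2.fillConvexPoly(im,cv2.convexHull(np.round(proj(Q,c)*4+1.5).astype(np.int32)),1)
                                                             ~~~~^^^^^
  File "fit.py", line 8, in proj
    m=camera_model(c);q=P@m["world_to_cam"][:3,:3].T+m["world_to_cam"][:3,3];q=q*[1,-1,-1]
ValueError: time passes only in moves, steps and waits
```

Request:
step_arm([
  [0.73,-0.93,0],
  [0.73,-0.93,0],
  [0.73,-0.93,0],
  [0.73,-0.93,0],
  [0.73,-0.93,0],
  [0.73,-0.93,0],
  [0.73,-0.93,0],
  [0.73,-0.93,0],
  [0.73,-0.93,0],
  [0.73,-0.93,0],
  [0.73,-0.93,0],
  [0.73,-0.93,0],
  [0.75,-0.93,0],
  [0,0,-1],
  [0,0,-1],
  [0,0,-1],
  [0,0,-1],
  [0,0,0],
  [0,0,0],
], yaw=[-0.5,-0.5,-0.5,-0.5,-0.5,-0.5,-0.5,-0.5,-0.5,-0.5,-0.5,-0.5,-0.5,0,0,0,0,0,0], claw=[85,85,85,85,85,85,85,85,85,85,85,85,85,85,85,85,85,85,85], grip_force=20)

```text
clock: 2.98
tool_pos: [443.6, 208.1, 132.2]
orientation: [0.601, 0.799, 0.0, 0.0]
force: [0.2, 0.6, -0.1]
width: 84.9
grip_force: 0.0
```

```bash
python3 - <<'E'
from station import *
import cv2,numpy as np
im=capture("scene");cv2.imwrite("pics/s1.png",cv2.resize(im[100:290,200:400,::-1],None,fx=3,fy=3))
s=ctrl.sense();print(s["clock"],s["tool_pos"],s["orientation"],s["joint_positions"],s["width"],s["force"],ctrl.grip_point_offset)
E
```

```text
3.025 [443.80571059 208.11754959 132.40741181] [6.01324411e-01 7.99004551e-01 6.52742345e-04 5.04227690e-04] [ 2.67102806e-01  2.08700162e-01 -3.06277576e-01  1.05416896e+00
  1.32705524e-06  1.55741862e+00] 84.89891613146769 [ 0.03284733  0.30942327 -0.30510103] 18.700000000000003
```

View pics/s1.png

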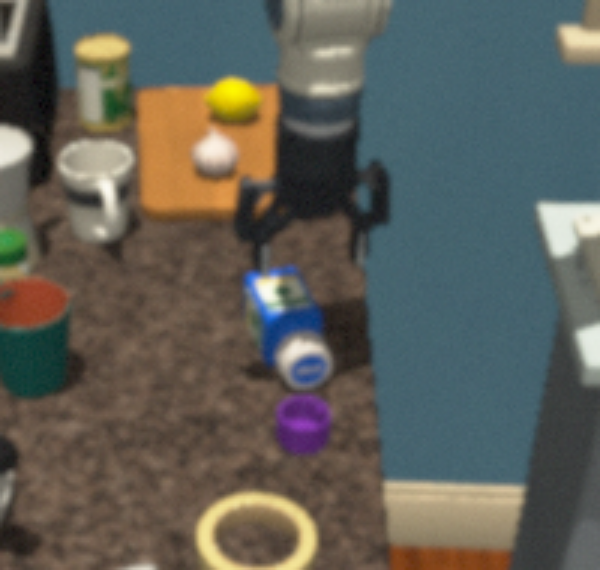

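Fingers straddle the cap along its cross direction: the cap is at crop pixel (303,360) and the finger tips project to column 310. I'm descending and closing gently.

Request:
step_arm([
  [0,0,-1],
  [0,0,-1],
  [0,0,-1],
  [0,0,-1],
  [0,0,-0.6],
  [0,0,-0.36],
  [0,0,0],
  [0,0,0],
  [0,0,0],
  [0,0,0],
  [0,0,0],
  [0,0,0],
  [0,0,0],
  [0,0,0],
], yaw=[0,0,0,0,0,0,0,0,0,0,0,0,0,0], claw=[85,85,85,85,85,85,85,40,40,40,40,40,40,40], grip_force=20)

```text
clock: 4.78
tool_pos: [443.5, 208.1, 7.4]
orientation: [0.601, 0.799, 0.0, 0.0]
force: [-0.2, 1.7, 3.4]
width: 48.3
grip_force: 20.8
```

Request:
step_arm([
  [0,0,0.4],
  [0,0,0.4],
  [0.04,-0.14,0.4],
  [0.04,-0.14,0.4],
  [0.06,-0.2,0.4],
  [0.06,-0.2,0.4],
  [0.06,-0.2,0.4],
  [0.08,-0.26,0.4],
  [0.08,-0.26,0.4],
  [0.08,-0.26,0.4],
  [0,0,0.4],
  [0,0,0.4],
  [0,0,0.4],
  [0,0,0.4],
  [0,0,0],
  [0,0,0],
], yaw=[0,0,0,0,0,0,0,0,0,0,0,0,0,0,0,0], claw=[40,40,40,40,40,40,40,40,40,40,40,40,40,40,40,40])

```text
clock: 6.78
tool_pos: [455.5, 166.5, 147.0]
orientation: [0.601, 0.799, -0.0, -0.0]
force: [-0.2, -0.0, -4.5]
width: 48.4
grip_force: 21.6
```

```bash
python3 - <<'E'
from station import *
import cv2,numpy as np
im=capture("scene");b=capture("top");cv2.imwrite("pics/s2.png",np.hstack([cv2.resize(im[130:270,230:370,::-1],(400,400),interpolation=2),cv2.resize(b[170:290,160:280,::-1],(400,400),interpolation=2)]))
s=ctrl.sense();print(s["clock"],s["tool_pos"],s["width"],s["force"],s["wrist_torque"])
E
```

```text
6.875 [455.41519501 166.42837556 146.85982498] 48.49401239143625 [-0.39708353  0.23193294 -4.90178556] [0.16913369 0.072303   0.0044903 ]
```

View pics/s2.png

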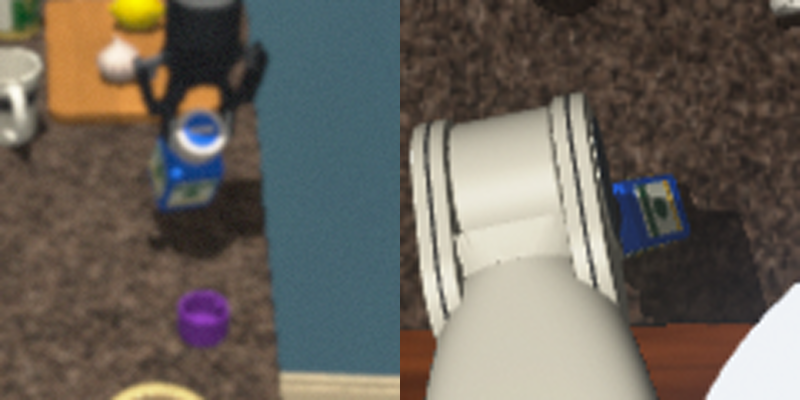

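The bottle hangs from the cap, tilted about 45°, with grip friction holding it (in the left crop the cap is at (200,135) and the base at (187,185)). A sharp velocity reversal should swing it towards vertical.

Request:
step_arm([
  [0,0,0.5],
  [0,0,0.5],
  [0,0,0.3],
  [-0.06,0.19,-0.1],
  [-0.11,0.38,-0.3],
  [-0.17,0.58,-0.6],
  [-0.25,0.9,-0.9],
  [0.25,-0.9,0.9],
  [0.17,-0.58,0.6],
  [0.11,-0.38,0.3],
  [0.06,-0.19,0.1],
  [0,0,0],
  [-0.06,0.19,-0.1],
  [-0.11,0.38,-0.3],
  [-0.17,0.58,-0.6],
  [-0.25,0.9,-0.9],
  [0.25,-0.9,0.9],
  [0.17,-0.58,0.6],
  [0.11,-0.38,0.3],
  [0.06,-0.19,0.1],
], yaw=[0,0,0,0,0,0,0,0,0,0,0,0,0,0,0,0,0,0,0,0], claw=[40,40,40,40,40,40,40,40,40,40,40,40,40,40,40,40,40,40,40,40])

```text
clock: 9.38
tool_pos: [456.0, 166.0, 180.1]
orientation: [0.602, 0.799, 0.0, 0.0]
force: [-0.3, -0.4, -4.9]
width: 48.1
grip_force: 22.9
```

Request:
step_arm([
  [0,0,0],
  [0,0,0],
], yaw=[0,0], claw=[40,40])

```text
clock: 9.62
tool_pos: [455.4, 166.5, 179.4]
orientation: [0.601, 0.799, -0.0, -0.0]
force: [0.3, 0.0, -3.6]
width: 48.1
grip_force: 22.9
```

```bash
python3 - <<'E'
from station import *
import cv2,numpy as np
im=capture("scene");b=capture("top");cv2.imwrite("pics/s3.png",np.hstack([cv2.resize(im[110:250,230:370,::-1],(400,400),interpolation=2),cv2.resize(b[170:290,160:280,::-1],(400,400),interpolation=2)]))
s=ctrl.sense();print(s["clock"],s["tool_pos"],s["width"],s["force"],s["wrist_torque"])
E
```

```text
9.725 [455.45076828 166.59655684 179.44033558] 48.47415737138295 [ 0.09046713  0.48783262 -3.74363241] [-0.06407691  0.028269   -0.03563345]
```

View pics/s3.png

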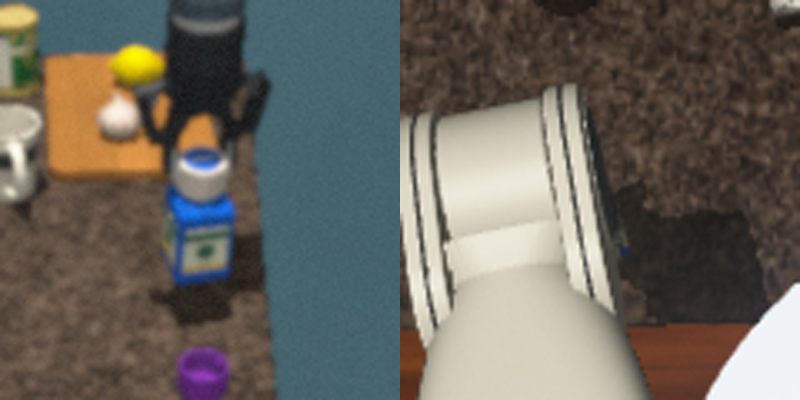

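The bottle now hangs nearly upright. I'm lowering it to just above contact, then slowly onto the worktop.

Request:
step_arm([
  [0,0,-0.4],
  [0,0,-0.6],
  [0,0,-0.6],
  [0,0,-0.6],
  [0,0,-0.4],
  [0,0,-0.2],
  [0,0,-0.08],
  [0,0,-0.08],
  [0,0,0],
], yaw=[0,0,0,0,0,0,0,0,0], claw=[40,40,40,40,40,40,40,40,40])

```text
clock: 10.85
tool_pos: [456.8, 166.2, 107.6]
orientation: [0.601, 0.799, 0.001, 0.002]
force: [-2.9, -4.3, 12.6]
width: 48.2
grip_force: 24.7
```

Request:
step_arm([
  [0,0,-0.06],
  [0,0,0],
], yaw=[0,0], claw=[40,40])

```text
clock: 11.1
tool_pos: [457.3, 166.0, 107.1]
orientation: [0.601, 0.799, 0.001, 0.002]
force: [-4.9, -6.0, 23.3]
width: 48.1
grip_force: 26.1
```

Request:
step_arm([
  [0,0,-0.04],
  [0,0,0],
], yaw=[0,0], claw=[40,40])

```text
clock: 11.35
tool_pos: [457.7, 165.9, 106.7]
orientation: [0.602, 0.799, 0.002, 0.003]
force: [-5.0, -8.8, 29.4]
width: 48.4
grip_force: 27.4
```

Request:
step_arm([
  [0,0,0.1],
  [0,0,0.08],
  [0,0,0],
  [0,0,0],
  [0,0,0],
  [0,0,0],
  [0,0,0],
  [0,0,0],
  [0,0,0],
], yaw=[0,0,0,0,0,0,0,0,0], claw=[40,40,50,54,58,70,85,85,85])

```text
clock: 12.48
tool_pos: [455.7, 166.5, 107.8]
orientation: [0.601, 0.799, 0.0, -0.0]
force: [-0.8, 0.5, 0.2]
width: 85.1
grip_force: 0.0
```

```bash
python3 - <<'E'
from station import *
import cv2,numpy as np
im=capture("scene");cv2.imwrite("pics/s4.png",cv2.resize(im[120:260,230:370,::-1],(560,560),interpolation=2))
for l in("cap","bottle"):
  for d in nets.find_in(l,"scene")[:3]:print(l,d["centre"],d["p"])
s=ctrl.sense();print(s["clock"],s["tool_pos"],s["width"],s["force"],s["wrist_torque"])
E
```

```text
cap [455.1, 183.9, 135.2] 0.7
cap [447.4, 296.1, 17.4] 0.62
bottle [458.3, 199.4, 60.7] 0.95
12.625 [455.6918034  166.44292083 107.77537012] 85.0091311273978 [ 0.75804304 -0.20551996  0.22771229] [ 0.01260232 -0.0098031  -0.00170195]
```

View pics/s4.png

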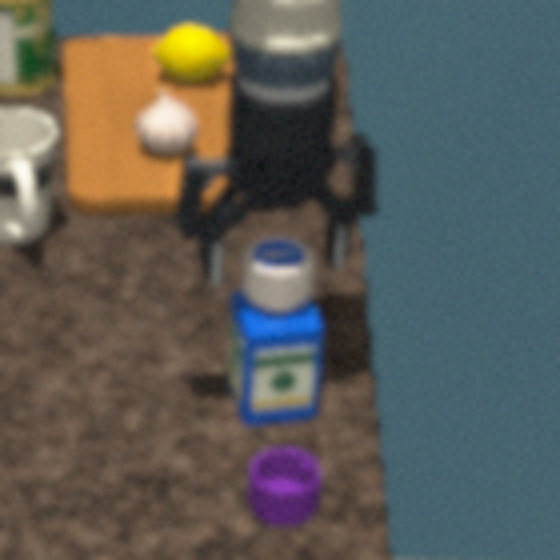

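The bottle stands upright with its cap on (cap at (280,275) in the crop). Next I fit its axis.

```bash
python3 - <<'E'
from fit import *
cs=["scene"];M={}
capture("scene")
b=nets.regions_of("bottle","scene");c=nets.regions_of("cap","scene")
def near(L,P):
    g=proj(np.array([P]),"scene")[0]
    return min(L,key=lambda d:np.hypot(*(np.argwhere(d["pixels"]).mean(0)[::-1]-g)))["pixels"]
mb,mc=near(b,[457.,190,50]),near(c,[456.,175,128.])
print(mb.sum(),mc.sum(),(mb&mc).sum())
W=camera_model("scene")
camera_model=None
import fit;fit.camera_model=lambda c:W
def up(P,p):
    x,y,a=p;ca,sa=np.cos(a),np.sin(a);return P@np.array([[ca,sa,0],[-sa,ca,0],[0,0,1]])+[x,y,0]
import sys
u=mb|mc
for nm,f in(("all",lambda p:np.abs(sil([up(B,p),up(C,p)],"scene")-u).sum()),("cap",lambda p:np.abs(sil([up(C,p)],"scene")-mc).sum())):
    s=np.array([456,166,.28]);r=minimize(f,s,method="Nelder-Mead",options=dict(initial_simplex=[s,s+[8,0,0],s+[0,8,0],s+[0,0,.15]]))
    print(nm,r.fun,r.x.round(2))
E
```

```text
613 275 5
all 87.6875 [4.5499e+02 1.6353e+02 1.4000e-01]
cap 14.5625 [4.5420e+02 1.6766e+02 3.9000e-01]
```

Request:
step_arm([
  [-0.03,0,-0.1],
  [0,0,0],
  [0,0,0],
  [0,0,0],
  [0,0,0],
  [0,0,0],
  [0,0,0],
  [0,0,0],
], yaw=[0,0,0,0,0,0,0,0], claw=[40,40,40,40,40,40,40,40], grip_force=60)

```text
clock: 13.78
tool_pos: [455.0, 166.5, 105.3]
orientation: [0.601, 0.799, 0.0, 0.0]
force: [-2.5, 0.5, 4.7]
width: 48.5
grip_force: 61.4
```

Request:
step_arm([
  [0,0,-0.08],
  [0,0,-0.08],
  [0,0,-0.06],
  [0,0,0],
], yaw=[0,0,0,0], claw=[40,40,40,40])

```text
clock: 14.28
tool_pos: [455.1, 166.5, 100.1]
orientation: [0.601, 0.799, 0.0, 0.0]
force: [-3.0, -1.5, 8.5]
width: 48.0
grip_force: 61.7
```

Request:
step_arm([
  [0,0,-0.05],
  [0,0,0],
  [0,0,0],
  [0,0,0],
  [0,0,0],
  [0,0,0],
  [0,0,0],
  [0,0,0],
  [0,0,0],
  [0,0,0],
  [0,0,0],
  [0,0,0],
  [0,0,0],
  [0,0,0],
  [0,0,0],
  [0,0,0],
  [0,0,0],
  [0,0,0],
  [0,0,0],
], yaw=[0,0.4,0.6,0.7,0.7,0.7,0.7,0.7,0.7,0.7,0.7,0.7,0.7,0.7,0.7,0.7,0.7,0.4,0], claw=[40,40,40,40,40,40,40,40,40,40,40,40,40,40,40,40,40,40,40])

```text
clock: 16.65
tool_pos: [456.6, 167.5, 99.7]
orientation: [-0.137, 0.991, 0.001, 0.002]
force: [0.8, 4.7, 11.2]
width: 48.4
grip_force: 62.1
```

Request:
step_arm([
  [0,0,0.15],
  [0,0,0.2],
  [0,0,0.25],
  [0,0,0.3],
  [0,0,0.3],
  [0,0,0.3],
  [0,0,0.4],
  [0,0,0.4],
  [0,0,0.4],
  [0,0,0.4],
  [0,0,0.3],
  [0,0,0.1],
  [0,0,0],
  [0,0,0],
], yaw=[0,0,0,0,0,0,0,0,0,0,0,0,0,0], claw=[40,40,40,40,40,40,40,40,40,40,40,40,40,40])

```text
clock: 18.4
tool_pos: [454.8, 166.4, 185.7]
orientation: [-0.136, 0.991, -0.0, -0.0]
force: [0.6, -0.5, -0.8]
width: 48.3
grip_force: 62.1
```

```bash
python3 - <<'E'
from station import *
import cv2,numpy as np
im=capture("scene");cv2.imwrite("pics/s5.png",cv2.resize(im[110:250,230:370,::-1],(560,560),interpolation=2))
for l in("cap","bottle"):
  for d in nets.find_in(l,"scene")[:3]:print(l,d["centre"],d["p"])
s=ctrl.sense();print(s["clock"],s["tool_pos"],s["width"],s["force"],s["wrist_torque"])
E
```

```text
cap [446.8, 295.7, 18.6] 0.64
cap [467.3, 177.4, 209.1] 0.57
bottle [456.8, 195.5, 74.1] 0.7
18.55 [454.81955782 166.41627818 185.77630141] 48.27170665901278 [ 0.11529895 -0.33244168 -1.40321337] [-0.00756522 -0.03854194  0.02549308]
```

View pics/s5.png

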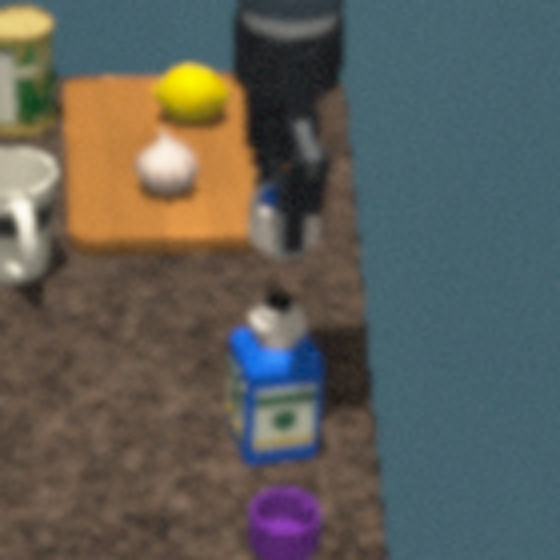

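The cap is off and held level at (285,220); the bottle stands with its mouth open at (278,305). Rim clearance is about 59 mm, so I'm handing in.

```bash
python3 -c "
from station import *
print(workorder.job_done())"
```

```text
the job is handed in; nothing more can be done
None
```

The bottle is standing upright with its cap twisted off; the gripper holds the cap level about 59 mm above the mouth, and the job was handed in at about 18.6 s with no verdict returned.

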